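# Index the detector arm of a light-scattering goniometer

## Robot

A 6-joint arm with a two-finger parallel gripper is mounted at the origin on the work surface. World frame = base frame: x ahead of the robot, y to its left, z up, the work surface at z = 0. Lengths are in m, angles in rad, forces in N, time in s.
With the tool pointing down it reaches from about 0.35 to 0.85 m from the base axis. Payload 8.1 kg.
Tool frame: the origin (TCP) lies at the centre of the arm's flange, where the gripper is bolted on; the fingertips stand 186 mm ahead of it and the grasp point (between the pads) lies 167 mm ahead of it; z points along the fingers, y is the line along which they close (so a half turn about z gives the same grasp; the last joint's range is limited). The gripper opens to 93 mm and grips with 3 to 60 N. Pads are 15 mm wide; open, the fingers measure 128 mm over their backs; the gripper's body (75 mm by 188 mm) begins 65 mm behind the grasp point.
Start: joints at [-1.271, 0.13, 1.488, -0, 1.523, -0.085], TCP at [0.225, -0.556, 0.405] pointing down, gripper open.
Joint ranges: [-2.96, 2.96], [-0.89, 2.26], [0.02, 2.5], [-1.34, 4.48], [0, 2.73], [-2.66, 2.66]. Speed limits (rad/s): [2.39, 2.39, 2.79, 3.14, 3.14, 3.14].

## Interface

Orientations are given as a rotation vector (axis times angle).
In Python, from plant import robot gives the robot as it stands.
- The arm moves only by the tool apply_moves, never from a script. Its argument "series" is a list of rows, each a list of 2 entries, a list of its own where there are three numbers: the shift along the tool's x, y, z in mm, then the turn, a rotation vector about the tool's x, y, z in rad. A call has 1 to 12 rows; each row shifts and turns the commanded pose from where the row before left it, along the tool's axes as they then stand; what a row does not reach is not made up. A row lasts 1/12 s, in which the tool goes at most 41.7 mm and 7.16 degrees, less where a joint would pass 70% of its speed; a pose out of reach is approached as far as the arm can. A call is refused whole if a number of a shift passes 41.7 or a number of a turn 0.125, either way. A call with a gripper value outside its range is refused whole. "claw" is the opening, from 0 (shut) to 1 (fully open), set as the call begins (left out, the last holds). The fingers move at their own pace and stop on an object; "newtons" is the grip in N (left out, the last holds). Time passes only in rows, so rows that do not move let the fingers close. It gives the time, the measured TCP pose, the force, the opening and the grip force at its end, in the units of the state.
- robot.read_state(): the state, without advancing time (a new reading comes with each control period).
- robot.read_camera(name): name is "scene" or "side" or "wrist"; returns (picture, depth): 480x640x3 uint8, blue, green, red; 480x640 float32, m along the optical axis (not along the pixel's ray), 0 where there is no reading.
- robot.calibration(name): a dict with "fx", "fy", "cx", "cy" (pixels), "D" ([k1, k2, p1, p2, k3] as OpenCV has them; the pictures are not rectified), "extrinsics" (4x4, takes a point from world to camera coordinates). Camera axes: x right, y down, z forward; pixel columns grow to the right and rows downward; lengths in m; the calibration is good to about 2 mm. A picture is of the moment at which its call begins: read the wrist's pose just before it. calibration takes no time and is no camera call; for the wrist camera it gives the pose at the moment of the call.
- robot.close_job(): hands the job in; it is judged then, once.
The state is a dict: "t": time; "q": joint angles; "dq": joint speeds; "joint_torque": joint torques, N m; "tool_pos": TCP position; "orientation": TCP orientation; "force": force on the tool from outside, world axes, zero at the start; "wrist_torque": the same for the moment, N m; "opening": finger opening in m; "gripper_force": force on a finger pad.
Only numpy, scipy, OpenCV 4.12 (cv2) and the standard library are available. Lean on these libraries where they do the work, as an engineer would, in place of code of your own. Each camera call takes 0.05 s, during which the arm holds its last target. There are 200 camera calls.

## Task

The detector arm of the light-scattering goniometer is pinned at its middle stop. Pull its spring plunger, swing the arm on to the next stop on the side where the laser stands, and let the plunger spring fully home in the hole there so that the arm is locked. Feel for the hole: the pin must not be forced hard against the index plates, and leave everything else on the bench where it is.

Things in the scene. Friction and masses are not known exactly. Their poses are not given: they have to be found in the camera images.
- axis (a point): the vertical turning axis of the goniometer's detector arm, at the height of the index plates' upper face (52 mm above the bench). The goniometer is a round grey base of 380 mm diameter on a dark optical board (410 x 740 x 14 mm); on its axis stands a round glass sample vat, 88 mm wide, up to 180 mm high
- board: the dark optical board with the goniometer, fixed to the bench; origin on the turning axis at bench height. Its x axis points away from the arm's middle stop, its y axis along the line on which laser and beam dump stand
- boom (a joint): angle of the detector arm about the vertical axis (rad): 0 at the middle stop, where it points along the board's -x, roughly to the robot; positive towards the board's +y, negative towards -y; end stops at +-0.95. It turns with a drag of about 0.25 N m (1.5 N at the plunger) and stays where it is left
- plunger (a joint): how far the spring plunger is pulled up (m): 0 fully home, 0.012 at its end stop. The spring pulls back with about 6 N when home, 12 N at the end stop. Its pin reaches 8 mm into the hole when home and is clear of the plates above 0.008; between the stops it rides on the plates at 0.008, pressed down with about 10 N, takes 3 to 8 N at the knob to push along, and drops in by itself over a hole
- knob (a point): centre of the plunger's black round knob, 26 mm diameter and 24 mm high, axis vertical, 165 mm from the turning axis; 98 mm above the bench when home. Below it is the sleeve on the arm, 24 mm diameter, up to 82 mm above the bench. The knob swings with the arm
- pin: the plunger's 8 mm steel pin (its origin lies on the turning axis at bench height). It drops into 10 mm holes in flat index plates (upper face 52 mm above the bench) under the arm: one at the middle, one on each side in a plate set by hand, its hole anywhere from 0.58 to 0.82 rad from the middle and not measured. A load of over 35 N between pin and plates damages them
- laser_top (a point): centre of the top of the laser: a white rectangular box 56 x 150 x 72 mm on two posts, its top 144 mm above the bench, on one side of the goniometer (either side), 285 mm from the axis
- dump_top (a point): centre of the top of the beam dump, opposite the laser: a short black finned cylinder on one post, 52 mm diameter, 56 mm long, its top 144 mm above the bench, 285 mm from the axis
- vial: loose capped glass vial, 28 mm diameter, 50 mm high, standing on the board; origin at its underside
- iris: loose iris on a post, 77 to 89 mm high with a 36 mm ring, standing on the board; origin at its underside
- hexkey: loose hexagon key, 90 x 20 mm, 6 mm thick, lying on the board; origin at its middle
- lenscap: loose black lens cap, 38 mm diameter, 10 mm high, lying on the board; origin at its underside
- reagent1: loose white reagent bottle with a red cap, 68 mm diameter, 150 mm high, on the bench; origin at its underside
- reagent2: loose white reagent bottle with a red cap, 60 mm diameter, 120 mm high, on the bench; origin at its underside
- pipette: loose hand pipette, 220 mm long, lying on the bench; origin at its middle, at bench height
- boom_tip (a point): point on the arm's upper face under the knob, 165 mm from the turning axis, 68 mm above the bench. The arm is a flat aluminium bar, 36 mm wide and 11 mm thick, with a dark detector tube (38 mm diameter, top 139 mm above the bench, from 53 to 130 mm from the axis) on it and the spring plunger at its outer end

How it is judged:
On the way:
1. the plunger is pulled clear of the middle hole (value of joint plunger above 0.007 m), for 0.05 s.
At the end, for the whole second after the job is handed in: the arm stands at the stop on the laser's side (more than 0.5 rad from the middle), at rest, with the plunger sprung home in that stop's hole (within 2 mm of fully home) (((y of laser_top in the frame of board above 0 m and value of joint boom above 0.5 rad) or (y of laser_top in the frame of board below 0 m and value of joint boom below -0.5 rad)) and value of joint plunger below 0.002 m and velocity of joint boom between -0.03 and 0.03 rad/s); the robot touches nothing.
It fails at once if the pin is forced against the index plates with more than 35 N (contact force between pin and anything else above 35 N).
It fails at once if a loose thing on the board or bench is moved more than 20 mm (distance of any of vial, iris, hexkey, lenscap, reagent1, reagent2, pipette from where it was at the start of the episode above 0.02 m).
It also fails if it takes over 58 s, if anything falls off the work surface, if the arm or the gripper's body presses on something with over 40 N, if the wrist force passes 120 N, or if a joint passes its speed limit or range.

## Working session

There is one attempt and no reset: what is moved stays moved. The work goes in short steps, Python scripts to look and compute and a tool call to move; the robot and the scene stay as the last step left them, time stands still between calls to the robot, and variables do not carry over. Pictures are saved under pics/ and viewed, at most 10 in all, crops included, and the job is handed in when it is done.

Besides the shell and the picture viewer there is one more tool, called after ">>>" by a JSON object that holds its "method" and its "body", one argument or row to a line. apply_moves: Moves the arm, as the interface text tells. Its arguments: {"type":"object","properties":{"series":{"type":"array"},"claw":{"type":"number"},"newtons":{"type":"number"}},"required":["series"]}

```bash
mkdir -p pics
cat > h.py <<'E'
import numpy as np, cv2
from plant import robot
def snap(n,f):
    c=robot.calibration(n); p,d=robot.read_camera(n); cv2.imwrite('pics/'+f+'.png',p); np.savez('pics/'+f,d=d,E=c['extrinsics'],K=[c['fx'],c['fy'],c['cx'],c['cy']],D=c['D']); return p,d
def ray(f,u,v):
    z=np.load('pics/'+f+'.npz'); fx,fy,cx,cy=z['K']; K=np.array([[fx,0,cx],[0,fy,cy],[0,0,1]])
    n=cv2.undistortPoints(np.array([[[u,v]]],float),K,z['D'])[0,0]; R=z['E'][:3,:3];t=z['E'][:3,3]
    return -R.T@t, R.T@np.array([n[0],n[1],1.]), z['d'][int(round(v)),int(round(u))]
def atz(f,u,v,h): o,r,d=ray(f,u,v); return o+r*(h-o[2])/r[2]
def atd(f,u,v): o,r,d=ray(f,u,v); return o+r*d
E
python3 - <<'E'
from h import *
snap('scene','scene');snap('side','side');s=robot.read_state();print(s)
E
```

```text
{'t': 0.1, 'q': array([-1.27139849e+00,  1.31094700e-01,  1.48916441e+00,  3.88940345e-05,
        1.52299682e+00, -8.54064004e-02]), 'dq': array([ 0.00057242, -0.00130471, -0.00316987,  0.00049129,  0.00049331,
        0.00168214]), 'joint_torque': array([ 1.83021464e-03, -5.61345363e+01, -4.93096018e+01,  7.70720188e-02,
        2.91432766e-02, -3.29315139e-05]), 'tool_pos': array([ 0.2251908 , -0.55591941,  0.40378996]), 'orientation': array([-3.08199641e+00, -6.00406743e-01,  2.18222207e-04]), 'force': array([-0.44652297, -0.62035837, -1.2073715 ]), 'wrist_torque': array([ 0.04195131, -0.02994758,  0.03037933]), 'gripper_force': 0.0, 'opening': 0.09291885545074899}
```

View pics/scene.png

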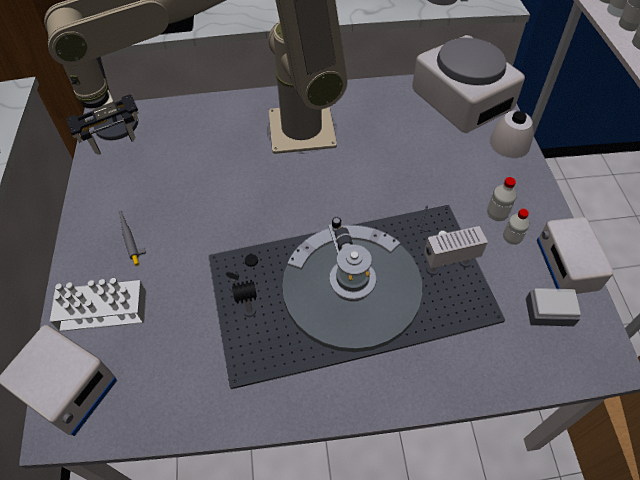

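View pics/side.png

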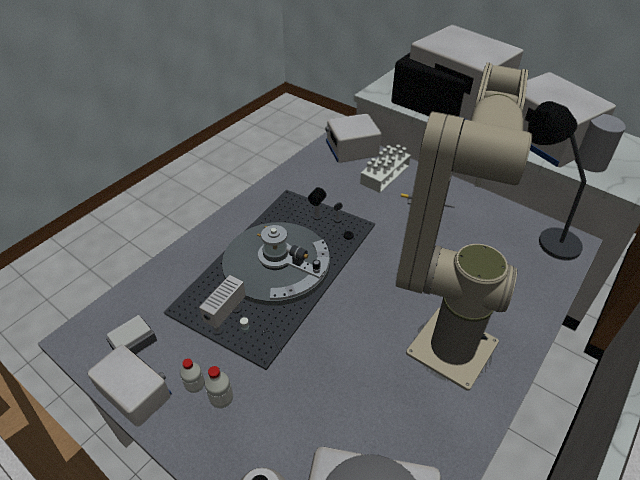

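The scene picture shows the knob at about (336,222), the vat lid at about (354,256) and the laser at (456,245), on the world +y side. The side picture shows the knob at (316,266) and the vial at (244,324), next to the laser. I'll enlarge the crops to measure these more closely.

Run:
```python
from h import *
p=cv2.imread('pics/scene.png');q=cv2.imread('pics/side.png')
a=cv2.resize(p[195:345,270:470],None,fx=4,fy=4,interpolation=cv2.INTER_CUBIC)
b=cv2.resize(q[190:340,190:390],None,fx=4,fy=4,interpolation=cv2.INTER_CUBIC)
cv2.imwrite('pics/c1.png',a);cv2.imwrite('pics/c2.png',b)
c=np.array([atz('scene',u,v,.014) for u,v in [(210,254),(449,206),(503,321),(232,388)]]);print(c.round(3),c.mean(0))
```

```text
[[ 0.497 -0.315  0.014]
 [ 0.411  0.412  0.014]
 [ 0.811  0.457  0.014]
 [ 0.905 -0.263  0.014]] [0.65598087 0.07292991 0.014     ]
```

View pics/c1.png

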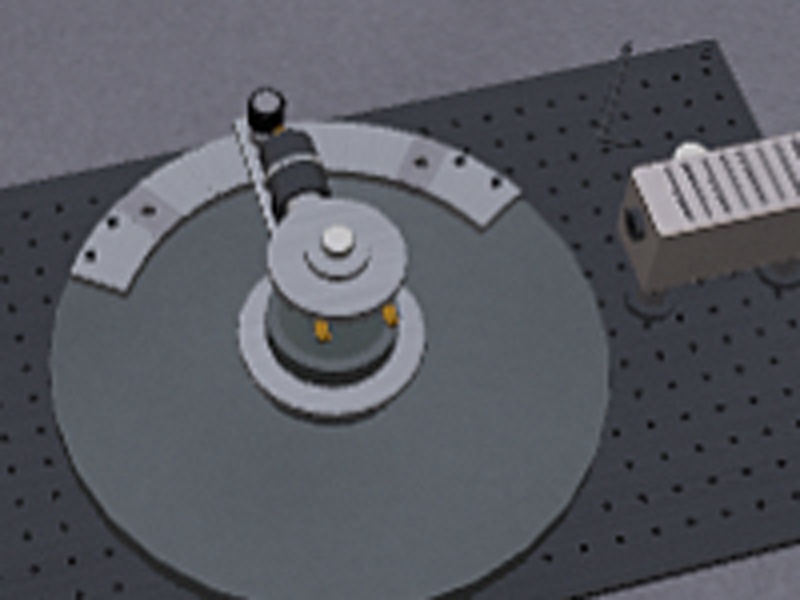

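View pics/c2.png

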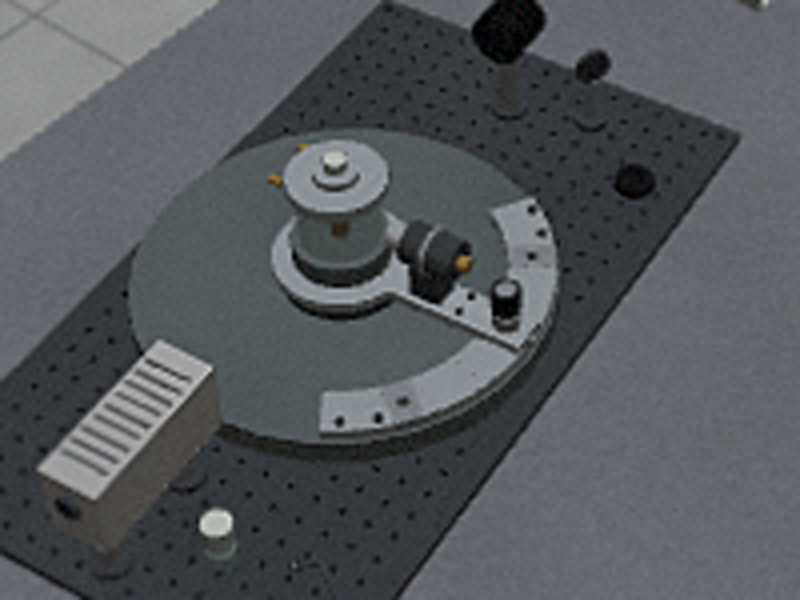

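The scene crop shows the knob top at (266,98) and the +y hole in its grey insert at (421,161), with screws beyond it. The side crop shows the knob top at (506,285), the hole at (403,401) and the vat lid at (335,175).

Run:
```python
from h import *
S=lambda u,v,h:atz('scene',270+(u-1.5)/4,195+(v-1.5)/4,h)
D=lambda u,v,h:atz('side',190+(u-1.5)/4,190+(v-1.5)/4,h)
print('knob',S(266,98,.110),D(506,286,.110))
print('vat',S(338,238,.18),D(335,160,.18), 'base ell', S(330,365,.04))
print('holeS',S(421,161,.052),S(459,160,.052),S(495,183,.052),'-',S(149,210,.052))
print('holeD',D(403,401,.052),D(378,418,.052),D(340,421,.052),'-',D(530,256,.052))
print('vial',D(217,522,.064),S(690,153,.064)); print('tilt/laser', S(645,175,.144),D(165,342,.144),D(213,372,.144),D(94,500,.144),D(42,468,.144))
print(robot.calibration('scene')['extrinsics'].round(2).tolist())
```

```text
knob [0.49086297 0.05138647 0.11      ] [0.49529615 0.05089259 0.11      ]
vat [0.65812759 0.07263747 0.18      ] [0.65457477 0.07636195 0.18      ] base ell [0.66708256 0.07157575 0.04      ]
holeS [0.51662668 0.15966795 0.052     ] [0.5191887  0.18663279 0.052     ] [0.54210677 0.20811523 0.052     ] - [ 0.53412686 -0.03636164  0.052     ]
holeD [0.51637205 0.16166255 0.052     ] [0.52097864 0.1878985  0.052     ] [0.54337087 0.2092361  0.052     ] - [ 0.53376056 -0.03294753  0.052     ]
vial [0.54558777 0.3501258  0.064     ] [0.54231075 0.34774486 0.064     ]
tilt/laser [0.61107189 0.28530601 0.144     ] [0.65036902 0.28661565 0.144     ] [0.59921341 0.28588121 0.144     ] [0.58311276 0.42896175 0.144     ] [0.63502514 0.43221935 0.144     ]
[[0.12, 0.99, -0.02, -0.05], [0.81, -0.1, -0.57, -0.4], [-0.57, 0.05, -0.82, 1.84], [0.0, 0.0, 0.0, 1.0]]
```

>>> {"method": "apply_moves", "body": {
  "series": [
    [[20,-19.2,0],[0,0,0]],
    [[20,-19.2,0],[0,0,0]],
    [[20,-19.2,0],[0,0,0]],
    [[20,-19.2,0],[0,0,0]],
    [[20,-19.2,0],[0,0,0]],
    [[20,-19.2,0],[0,0,0]],
    [[20,-19.2,0],[0,0,0]],
    [[20,-19.2,0],[0,0,0]],
    [[20,-19.2,0],[0,0,0]],
    [[20,-19.2,0],[0,0,0]],
    [[20,-19.2,0],[0,0,0]],
    [[20,-19.2,0],[0,0,0]]
  ],
  "claw": 1
}}

```text
t: 1.1
tool_pos: [0.3614, -0.2511, 0.4044]
orientation: [-3.083, -0.6, 0.0]
force: [0.2, -0.6, 0.3]
opening: 0.093
gripper_force: 0.0
```

>>> {"method": "apply_moves", "body": {
  "series": [
    [[20,-19.2,0],[0,0,0]],
    [[20,-19.2,0],[0,0,0]],
    [[20,-19.2,0],[0,0,0]],
    [[20,-19.2,0],[0,0,0]],
    [[20,-19.2,0],[0,0,0]],
    [[20,-19.2,0],[0,0,0]],
    [[20,-19.2,0],[0,0,0]],
    [[20,-19.2,0],[0,0,0]],
    [[20,-19.2,0],[0,0,0]],
    [[20,-19.2,0],[0,0,0]],
    [[20,-19.2,0],[0,0,0]],
    [[18,-19.2,0],[0,0,0]]
  ]
}}

```text
t: 2.1
tool_pos: [0.4956, 0.0519, 0.4043]
orientation: [-3.083, -0.601, 0.001]
force: [0.5, -0.0, 0.2]
opening: 0.093
gripper_force: 0.0
```

>>> {"method": "apply_moves", "body": {
  "series": [
    [[0,0,0],[0,0,0.086]],
    [[0,0,0],[0,0,0.086]],
    [[0,0,0],[0,0,0.086]],
    [[0,0,0],[0,0,0]],
    [[0,0,0],[0,0,0]]
  ]
}}

```text
t: 2.52
tool_pos: [0.4952, 0.0504, 0.4043]
orientation: [-3.135, -0.203, 0.001]
force: [-0.0, 0.5, -0.1]
opening: 0.093
gripper_force: 0.0
```

```bash
cat >> h.py <<'E'
from scipy.spatial.transform import Rotation as Ro
def go(target,yaw):
    s=robot.read_state();R=Ro.from_rotvec(s['orientation']);T=Ro.from_rotvec([np.pi,0,0]); T=Ro.from_euler('z',yaw)*T
    print('t',s['t'],'pos',s['tool_pos'].round(4),'F',s['force'].round(1),'M',s['wrist_torque'].round(2),'open',round(s['opening'],4),'q',s['q'].round(2))
    print('shift mm',(R.inv().apply(np.array(target)-s['tool_pos'])*1000).round(1),'turn',(R.inv()*T).as_rotvec().round(4))
E
python3 - <<'E'
from h import *
go([.493,.0511,.404],.128)
p,d=snap('wrist','w1')
E
```

```text
t 2.5167 pos [0.4952 0.0504 0.4043] F [-0.   0.5 -0.1] M [-0.01  0.03  0.03] open 0.093 q [-0.   -0.15  1.77  0.    1.52  1.44]
shift mm [-2.1 -0.9  0.3] turn [-0.0001  0.0008  0.0015]
```

View pics/w1.png

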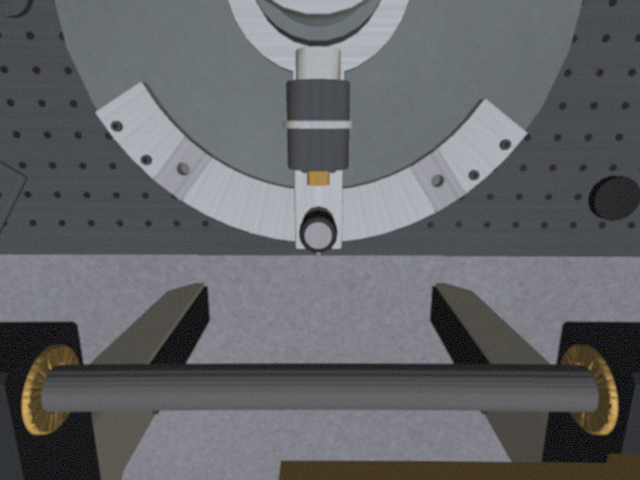

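The wrist picture shows the knob top at about (318,235), the +y hole at (183,169) and the −y hole at (437,181).

Run:
```python
from h import *
k=atz('w1',318,235,.11);h=atz('w1',183,169,.052);print('knob',k,atd('w1',318,235),'hole',h,atd('w1',183,169),'hole-',atz('w1',437,181,.052))
# axis from intersecting: arc screws/holes all 165?
A=np.array([.6565,.0725]);
for x in(k,h):
  r=x[:2]-A;print(np.hypot(*r),np.arctan2(-r[1],-r[0]))
go([k[0],k[1],.404],.128)
```

```text
knob [0.49695717 0.0522285  0.11      ] [0.49759837 0.0523005  0.11245424] hole [0.52056427 0.16052879 0.052     ] [0.51896788 0.16384058 0.04098736] hole- [ 0.53678115 -0.03566818  0.052     ]
0.16082551869658349 0.12638270685631442
0.16194934596543356 -0.5746696630675656
t 2.5667 pos [0.4952 0.0504 0.4044] F [ 0.4  0.5 -0. ] M [ 0.04  0.02 -0.01] open 0.0928 q [-0.   -0.15  1.77  0.    1.52  1.44]
shift mm [ 2.  -1.6  0.4] turn [-0.0001  0.0005  0.0018]
```

>>> {"method": "apply_moves", "body": {
  "series": [
    [[0,-1.6,0],[0,0,0]],
    [[0,0,13],[0,0,0]],
    [[0,0,13],[0,0,0]],
    [[0,0,13],[0,0,0]],
    [[0,0,13],[0,0,0]],
    [[0,0,13],[0,0,0]],
    [[0,0,13],[0,0,0]],
    [[0,0,13],[0,0,0]],
    [[0,0,13],[0,0,0]],
    [[0,0,13],[0,0,0]],
    [[0,0,13],[0,0,0]],
    [[0,0,3],[0,0,0]]
  ]
}}

```text
t: 3.57
tool_pos: [0.4937, 0.0519, 0.2681]
orientation: [-3.135, -0.199, 0.007]
force: [-1.4, -0.1, -0.3]
opening: 0.093
gripper_force: 0.0
```

>>> {"method": "apply_moves", "body": {
  "series": [
    [[0,0,0],[0,0,0]],
    [[0,0,0],[0,0,0]]
  ],
  "claw": 0.4,
  "newtons": 4
}}

```text
t: 3.73
tool_pos: [0.495, 0.052, 0.2715]
orientation: [-3.135, -0.199, 0.001]
force: [0.4, -0.3, 0.5]
opening: 0.0839
gripper_force: 0.0
```

Run:
```python
from h import *
go([.495,.052,.270],.128)
p,d=snap('wrist','w2')
```

```text
t 3.7333 pos [0.495  0.052  0.2715] F [ 0.4 -0.3  0.5] M [ 0.04  0.01 -0.01] open 0.0839 q [ 0.   -0.04  1.91  0.    1.27  1.45]
shift mm [-0.  -0.   1.5] turn [-0.0001  0.0006 -0.0012]
```

View pics/w2.png

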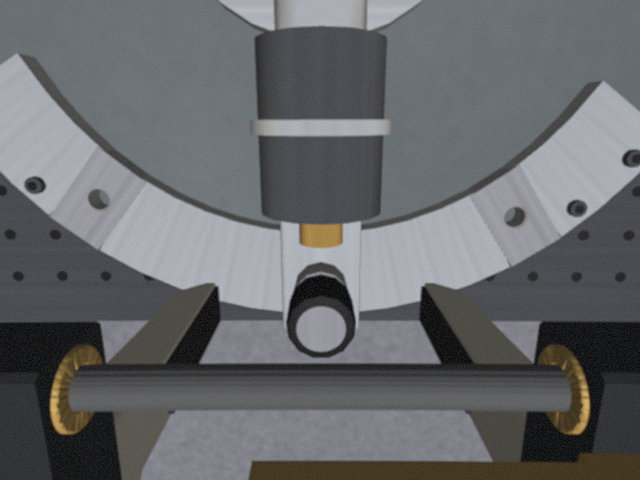

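The close wrist picture shows the knob top at (321,331), centred between the fingertips at 218 and 422. The +y hole is at (99,199). The alignment is good, so I'll check the radial position and close lightly.

Run:
```python
from h import *
print(atz('w2',321,331,.11),atd('w2',321,331),atz('w2',99,199,.052),atz('w2',514,216,.052))
```

```text
[0.49555152 0.05191651 0.11      ] [0.49625434 0.05200993 0.11136785] [0.52071251 0.16035562 0.052     ] [ 0.53743019 -0.03550484  0.052     ]
```

>>> {"method": "apply_moves", "body": {
  "series": [
    [[0,0,0],[0,0,0]],
    [[0,0,0],[0,0,0]],
    [[0,0,0],[0,0,0]],
    [[0,0,0],[0,0,0]],
    [[0,0,0],[0,0,0]],
    [[0,0,0],[0,0,0]],
    [[0,0,0],[0,0,0]],
    [[0,0,0],[0,0,0]],
    [[0,0,0],[0,0,0]]
  ],
  "claw": 0.2,
  "newtons": 4
}}

```text
t: 4.53
tool_pos: [0.4951, 0.052, 0.2717]
orientation: [3.135, 0.199, -0.0]
force: [0.5, 0.8, 0.8]
opening: 0.0258
gripper_force: 4.0
```

>>> {"method": "apply_moves", "body": {
  "series": [
    [[0,0,0],[0,0,0]],
    [[0,0,0],[0,0,0]],
    [[0,0,0],[0,0,0]],
    [[0,0,0],[0,0,0]]
  ],
  "claw": 0,
  "newtons": 35
}}

```text
t: 4.87
tool_pos: [0.4951, 0.052, 0.2717]
orientation: [3.135, 0.199, -0.0]
force: [0.2, 0.3, 0.9]
opening: 0.0251
gripper_force: 35.0
```

>>> {"method": "apply_moves", "body": {
  "series": [
    [[0,0,-2],[0,0,0]],
    [[0,0,-2],[0,0,0]],
    [[0,0,0],[0,0,0]],
    [[0,0,0],[0,0,0]]
  ]
}}

```text
t: 5.2
tool_pos: [0.4951, 0.052, 0.2754]
orientation: [-3.135, -0.199, 0.0]
force: [5.7, -0.2, -8.4]
opening: 0.0252
gripper_force: 35.0
```

>>> {"method": "apply_moves", "body": {
  "series": [
    [[0,0,-1.5],[0,0,0]],
    [[0,0,-1.5],[0,0,0]],
    [[0,0,-1.5],[0,0,0]],
    [[0,0,-1.5],[0,0,0]],
    [[0,0,-0.5],[0,0,0]],
    [[0,0,0],[0,0,0]],
    [[0,0,0],[0,0,0]]
  ]
}}

```text
t: 5.78
tool_pos: [0.4951, 0.052, 0.2816]
orientation: [-3.135, -0.199, 0.0]
force: [6.3, 0.2, -10.8]
opening: 0.0253
gripper_force: 35.0
```

>>> {"method": "apply_moves", "body": {
  "series": [
    [[0.1,-4.1,0],[0,0,0.025]],
    [[0.1,-4.1,0],[0,0,0.025]],
    [[0.1,-4.1,0],[0,0,0.025]],
    [[0.1,-4.1,0],[0,0,0.025]],
    [[0,0,0],[0,0,0]]
  ]
}}

```text
t: 6.2
tool_pos: [0.4939, 0.0688, 0.2815]
orientation: [-3.141, -0.04, 0.001]
force: [6.1, 1.0, -10.8]
opening: 0.0256
gripper_force: 35.0
```

```bash
cat >> h.py <<'E'
A=np.array([.6587,.0734]);a0=.13
def arc(th,z=.2816):
    s=robot.read_state();r=s['tool_pos'][:2]-A;print('R',np.hypot(*r),'theta',a0-np.arctan2(-r[1],-r[0]))
    y=a0-th; go([A[0]-.165*np.cos(y),A[1]-.165*np.sin(y),z],y)
E
python3 -c "
from h import *
arc(.1)"
```

```text
R 0.16488858288814706 theta 0.10212139747591603
t 6.2 pos [0.4939 0.0688 0.2815] F [  6.1   1.  -10.8] M [ 0.23 -0.92 -0.09] open 0.0256 q [ 0.04 -0.05  1.9   0.    1.29  1.58]
shift mm [-0.1  0.4 -0.1] turn [-0.0002  0.0005 -0.0046]
```

>>> {"method": "apply_moves", "body": {
  "series": [
    [[0.16,-7.2,0],[0,0,0.044]],
    [[0.16,-7.2,0],[0,0,0.044]],
    [[0.16,-7.2,0],[0,0,0.044]],
    [[0.16,-7.2,0],[0,0,0.044]],
    [[0.16,-7.2,0],[0,0,0.044]],
    [[0.16,-7.2,0],[0,0,0.044]],
    [[0.16,-7.2,0],[0,0,0.044]],
    [[0.16,-7.2,0],[0,0,0.044]],
    [[0.16,-7.2,0],[0,0,0.044]],
    [[0.16,-7.2,0],[0,0,0.044]],
    [[0.16,-7.2,0],[0,0,0.044]],
    [[0,0,0],[0,0,0]]
  ]
}}

```text
t: 7.2
tool_pos: [0.5107, 0.1456, 0.2812]
orientation: [3.059, -0.714, -0.002]
force: [4.4, -0.4, -11.3]
opening: 0.0255
gripper_force: 35.0
```

```bash
python3 -c "
from h import *
arc(.64);p,d=snap('side','s2');cv2.imwrite('pics/s2c.png',cv2.resize(p[225:325,220:353],None,fx=6,fy=6,interpolation=cv2.INTER_CUBIC)) "
```

```text
R 0.16463425099800327 theta 0.583869230899692
t 7.2 pos [0.5107 0.1456 0.2812] F [  4.4  -0.4 -11.3] M [ 0.12 -0.84  0.08] open 0.0255 q [ 0.18  0.04  1.81 -0.    1.29  2.21]
shift mm [-0.2 -9.3 -0.4] turn [0.0009 0.001  0.051 ]
```

View pics/s2c.png

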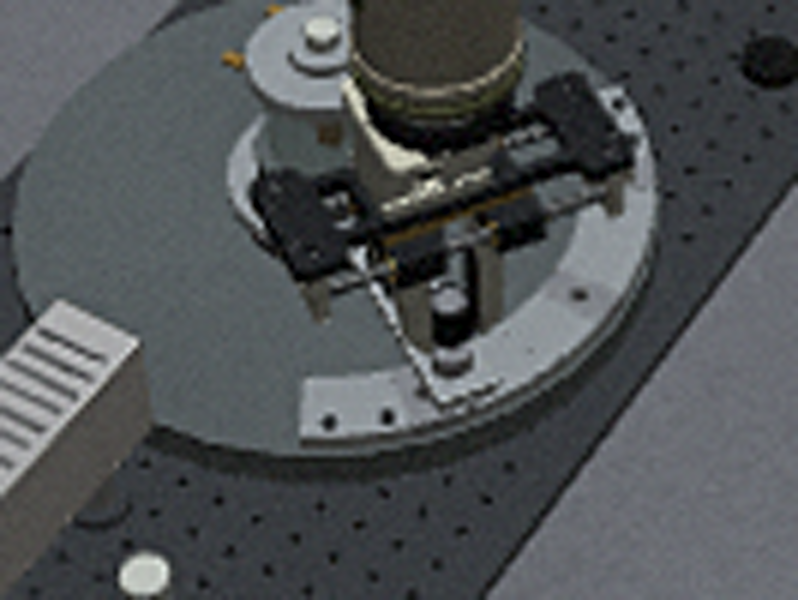

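The crop shows the arm short of the +y hole, which peeks out from under the bar at crop (420,385). The knob is held between the fingers, clear of the laser and vial. I'll advance to about 0.655 rad and lower until the pin rides on the plate.

>>> {"method": "apply_moves", "body": {
  "series": [
    [[0,-2.9,0],[0,0,0.0175]],
    [[0,-2.9,0],[0,0,0.0175]],
    [[0,-2.9,0],[0,0,0.0175]],
    [[0,-2.9,0],[0,0,0.0175]],
    [[0,0,0],[0,0,0]],
    [[0,0,0.5],[0,0,0]],
    [[0,0,0.5],[0,0,0]],
    [[0,0,0],[0,0,0]]
  ]
}}

```text
t: 7.92
tool_pos: [0.516, 0.1555, 0.2811]
orientation: [-3.033, 0.818, 0.001]
force: [1.5, 1.9, -11.6]
opening: 0.0252
gripper_force: 35.0
```

>>> {"method": "apply_moves", "body": {
  "series": [
    [[0,0,0.3],[0,0,0]],
    [[0,0,0],[0,0,0]]
  ]
}}

```text
t: 8.08
tool_pos: [0.516, 0.1554, 0.2808]
orientation: [-3.033, 0.818, 0.001]
force: [-0.2, 3.0, -10.7]
opening: 0.0257
gripper_force: 35.0
```

>>> {"method": "apply_moves", "body": {
  "series": [
    [[0,0,0.3],[0,0,0]],
    [[0,0,0],[0,0,0]]
  ]
}}

```text
t: 8.25
tool_pos: [0.516, 0.1554, 0.2805]
orientation: [-3.033, 0.818, 0.001]
force: [-0.4, 2.9, -10.2]
opening: 0.0256
gripper_force: 35.0
```

```bash
python3 -c "
from h import *
arc(.66,.28) "
```

```text
R 0.16455359144611095 theta 0.6515960179617895
t 8.25 pos [0.516  0.1554 0.2805] F [ -0.4   2.9 -10.2] M [0.58 0.11 0.15] open 0.0256 q [0.2  0.06 1.79 0.   1.29 2.29]
shift mm [-0.4 -1.4  0.5] turn [0.     0.0006 0.0029]
```

>>> {"method": "apply_moves", "body": {
  "series": [
    [[0,0,0.4],[0,0,0]],
    [[0,0,0],[0,0,0]]
  ]
}}

```text
t: 8.42
tool_pos: [0.516, 0.1554, 0.28]
orientation: [3.033, -0.818, -0.001]
force: [-1.5, 3.7, -11.3]
opening: 0.025
gripper_force: 35.0
```

>>> {"method": "apply_moves", "body": {
  "series": [
    [[0,0,0.4],[0,0,0]],
    [[0,0,0],[0,0,0]]
  ]
}}

```text
t: 8.58
tool_pos: [0.5161, 0.1554, 0.2798]
orientation: [-3.033, 0.818, 0.001]
force: [-2.9, 4.0, -9.3]
opening: 0.0255
gripper_force: 35.0
```

>>> {"method": "apply_moves", "body": {
  "series": [
    [[0,0,0.3],[0,0,0]],
    [[0,0,0],[0,0,0]]
  ]
}}

```text
t: 8.75
tool_pos: [0.5161, 0.1554, 0.2797]
orientation: [-3.033, 0.818, 0.001]
force: [-3.4, 4.0, -8.4]
opening: 0.0255
gripper_force: 35.0
```

>>> {"method": "apply_moves", "body": {
  "series": [
    [[0,0,0.3],[0,0,0]],
    [[0,0,0],[0,0,0]]
  ]
}}

```text
t: 8.92
tool_pos: [0.5161, 0.1554, 0.2797]
orientation: [-3.033, 0.818, 0.001]
force: [-5.9, 3.5, -6.1]
opening: 0.0252
gripper_force: 35.0
```

>>> {"method": "apply_moves", "body": {
  "series": [
    [[0,0,0],[0,0,0]],
    [[0,0,0],[0,0,0]],
    [[0,0,0],[0,0,0]],
    [[0,0,0],[0,0,0]]
  ],
  "claw": 0.32
}}

```text
t: 9.25
tool_pos: [0.517, 0.1551, 0.2806]
orientation: [-3.032, 0.819, -0.004]
force: [-0.5, -0.1, -0.3]
opening: 0.0298
gripper_force: 0.0
```

```bash
python3 -c "
from h import *
arc(.66,.28) "
```

```text
R 0.16352968742098825 theta 0.6531814554674096
t 9.25 pos [0.517  0.1551 0.2806] F [-0.5 -0.1 -0.3] M [ 0.07 -0.03  0.  ] open 0.0298 q [ 0.2   0.06  1.79 -0.    1.28  2.3 ]
shift mm [-1.5 -1.1  0.6] turn [-0.0016 -0.0025  0.0024]
```

>>> {"method": "apply_moves", "body": {
  "series": [
    [[0,0,2],[0,0,0]],
    [[0,0,2],[0,0,0]],
    [[0,-0.7,0],[0,0,0]],
    [[0,-0.7,0],[0,0,0]],
    [[0,-0.6,0],[0,0,0.006]],
    [[0,0,0],[0,0,0]]
  ]
}}

```text
t: 9.75
tool_pos: [0.5172, 0.157, 0.2751]
orientation: [3.03, -0.828, -0.0]
force: [-0.3, -0.0, -0.4]
opening: 0.0297
gripper_force: 0.3
```

>>> {"method": "apply_moves", "body": {
  "series": [
    [[0,-0.5,0],[0,0,0.003]],
    [[0,-0.5,0],[0,0,0.003]],
    [[0,0,0],[0,0,0]]
  ]
}}

```text
t: 10.0
tool_pos: [0.5176, 0.1574, 0.275]
orientation: [3.026, -0.837, -0.001]
force: [-2.3, -5.4, 1.2]
opening: 0.0301
gripper_force: 2.5
```

>>> {"method": "apply_moves", "body": {
  "series": [
    [[0,-0.5,0],[0,0,0.003]],
    [[0,-0.5,0],[0,0,0.003]],
    [[0,0,0],[0,0,0]]
  ]
}}

```text
t: 10.25
tool_pos: [0.518, 0.158, 0.275]
orientation: [3.023, -0.846, -0.001]
force: [-3.0, -6.7, 2.3]
opening: 0.0298
gripper_force: 3.2
```

```bash
python3 -c "
from h import *
arc(.69,.2766) "
```

```text
R 0.16420741920226847 theta 0.6713322085963174
t 10.25 pos [0.518 0.158 0.275] F [-3.  -6.7  2.3] M [-0.93  0.53  0.01] open 0.0298 q [ 0.2   0.08  1.79 -0.    1.28  2.32]
shift mm [-0.8 -3.1 -1.7] turn [0.0023 0.0003 0.0141]
```

>>> {"method": "apply_moves", "body": {
  "series": [
    [[0,-0.5,0],[0,0,0.003]],
    [[0,-0.5,0],[0,0,0.003]],
    [[0,0,0],[0,0,0]]
  ]
}}

```text
t: 10.5
tool_pos: [0.5185, 0.1589, 0.2748]
orientation: [3.021, -0.855, -0.002]
force: [-1.3, -4.2, -0.5]
opening: 0.0297
gripper_force: 2.4
```

>>> {"method": "apply_moves", "body": {
  "series": [
    [[0,-0.5,0],[0,0,0.003]],
    [[0,-0.5,0],[0,0,0.003]],
    [[0,0,0],[0,0,0]]
  ]
}}

```text
t: 10.75
tool_pos: [0.5191, 0.1603, 0.2748]
orientation: [3.02, -0.865, -0.001]
force: [-0.2, -1.7, -1.7]
opening: 0.0299
gripper_force: 0.9
```

The force fell, so the pin may have dropped. I'll check the knob height.

Run:
```python
from h import *
arc(.69,.2748); snap('wrist','w3')
z=np.load('pics/w3.npz')
for u,v in [(310,320),(320,330),(330,335),(320,345)]:print(atd('w3',u,v).round(4))
```

```text
R 0.16438922589456775 theta 0.6866855479850656
t 10.75 pos [0.5191 0.1603 0.2748] F [-0.2 -1.7 -1.7] M [-0.14  0.17 -0.06] open 0.0299 q [ 0.21  0.08  1.79 -0.    1.28  2.33]
shift mm [-0.6 -0.5  0. ] turn [0.0006 0.0006 0.0022]
[0.5266 0.1608 0.1168]
[0.5218 0.1596 0.1176]
[0.5183 0.1576 0.1179]
[0.5168 0.1627 0.1177]
```

View pics/w3.png

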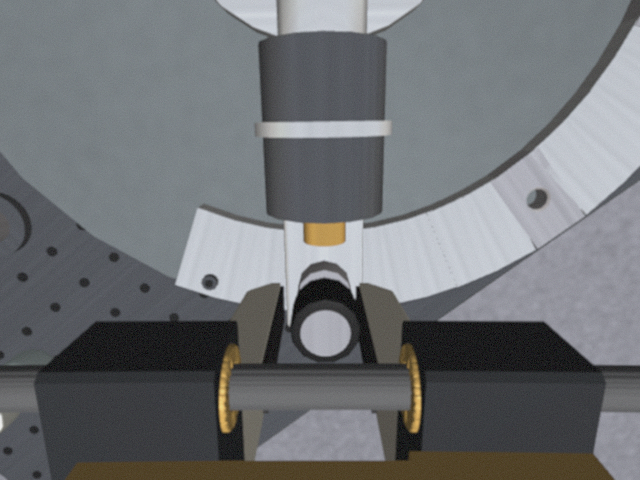

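The picture shows the knob at (325,332) against the right-hand finger, with its top at 0.1177. The pin is still riding on the plate, about 2 mm short of the estimate, so I'll push on.

>>> {"method": "apply_moves", "body": {
  "series": [
    [[0,-0.5,0],[0,0,0.003]],
    [[0,-0.5,0],[0,0,0.003]],
    [[0,0,0],[0,0,0]]
  ]
}}

```text
t: 11.05
tool_pos: [0.5199, 0.1614, 0.2753]
orientation: [-3.018, 0.873, -0.0]
force: [0.2, -0.7, -0.3]
opening: 0.0299
gripper_force: 0.5
```

```bash
cat > k.py <<'E'
from h import *
arc(.69,.2748); snap('wrist','w4'); print(np.median([atd('w4',u,v)[2] for u in range(316,332,4) for v in range(326,340,4)]))
E
python3 k.py
```

```text
R 0.16437637516279135 theta 0.6949206886713688
t 11.05 pos [0.5199 0.1614 0.2753] F [ 0.2 -0.7 -0.3] M [-0.06  0.09  0.03] open 0.0299 q [0.21 0.08 1.78 0.   1.28 2.34]
shift mm [-0.6  0.8  0.5] turn [-0.0001 -0.0001 -0.0033]
0.11145868056287518
```

>>> {"method": "apply_moves", "body": {
  "series": [
    [[0,-0.5,0],[0,0,0.003]],
    [[0,-0.5,0],[0,0,0.003]],
    [[0,0,0],[0,0,0]]
  ]
}}

```text
t: 11.35
tool_pos: [0.5204, 0.1622, 0.2753]
orientation: [-3.015, 0.882, -0.0]
force: [-1.7, -1.1, -0.3]
opening: 0.0298
gripper_force: 0.6
```

```bash
python3 k.py
```

```text
R 0.16435443088172835 theta 0.7007015580093168
t 11.35 pos [0.5204 0.1622 0.2753] F [-1.7 -1.1 -0.3] M [-0.08  0.12  0.01] open 0.0298 q [0.21 0.08 1.78 0.   1.28 2.35]
shift mm [-0.6  1.8  0.5] turn [-0.0001 -0.     -0.0094]
0.11157794769347418
```

The knob top now reads 0.1115, against 0.1114 when home at the start, so the pin is in. Next I recentre, open and retreat.

>>> {"method": "apply_moves", "body": {
  "series": [
    [[0,1,0],[0,0,0]],
    [[0,1,0],[0,0,0]],
    [[0,0,0],[0,0,0]],
    [[0,0,0],[0,0,0]]
  ]
}}

```text
t: 11.73
tool_pos: [0.5193, 0.1604, 0.2754]
orientation: [-3.015, 0.882, -0.001]
force: [-0.8, 0.4, -0.2]
opening: 0.0293
gripper_force: 0.0
```

>>> {"method": "apply_moves", "body": {
  "series": [
    [[0,0,0],[0,0,0]],
    [[0,0,0],[0,0,0]],
    [[0,0,0],[0,0,0]],
    [[0,0,0],[0,0,0]],
    [[0,0,0],[0,0,0]],
    [[0,0,-8],[0,0,0]],
    [[0,0,-15],[0,0,0]],
    [[0,0,-20],[0,0,0]],
    [[0,0,-25],[0,0,0]],
    [[0,0,-25],[0,0,0]],
    [[0,0,-25],[0,0,0]],
    [[0,0,0],[0,0,0]]
  ],
  "claw": 0.7
}}

```text
t: 12.73
tool_pos: [0.5205, 0.1607, 0.4003]
orientation: [-3.011, 0.881, -0.013]
force: [1.9, 0.7, 0.9]
opening: 0.0649
gripper_force: 0.0
```

Run:
```python
from h import *
arc(.69,.39); p,d=snap('wrist','w5')
```

```text
R 0.1634552895614409 theta 0.6935422835377977
t 12.7333 pos [0.5205 0.1607 0.4003] F [1.9 0.7 0.9] M [0.03 0.   0.03] open 0.0649 q [ 0.21 -0.02  1.65  0.    1.5   2.35]
shift mm [-1.6  0.7 10.3] turn [-0.0066 -0.0068 -0.0091]
```

View pics/w5.png

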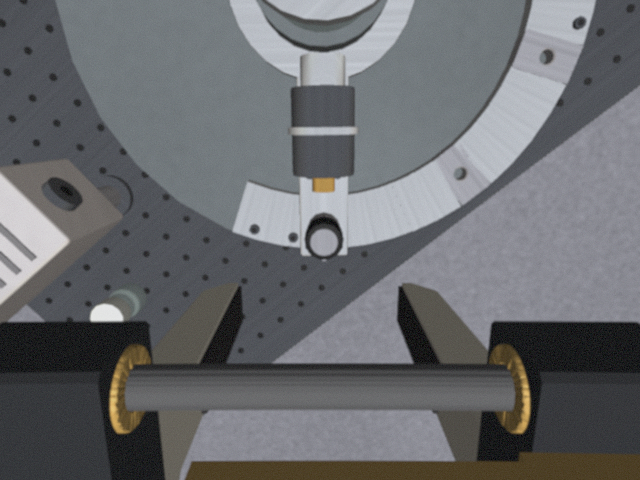

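The picture shows the arm over the insert's hole, with the knob at (323,239), the two screws at (255,229) and (293,237) beside it, and the gripper clear. I'll check the knob height once more and hand in if it reads home.

Run:
```python
from h import *
z=np.median([atd('w5',u,v)[2] for u in range(317,330,3) for v in range(234,246,3)]);print(z)
if z<.115: print(robot.close_job())
```

```text
0.11165107433359903
the job is handed in; nothing more can be done
None
```

The detector arm is now at the laser-side stop, about 0.69 rad from the middle. The knob is back at its home height, so the plunger is sprung home in the hole. The gripper is clear and the job is handed in; no verdict came back.

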